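# Ready the telescopic brush and hold it up

### The arm

A 6-joint arm with a two-finger parallel gripper is mounted at the origin on the work surface. World frame = base frame: x ahead of the robot, y to its left, z up, the work surface at z = 0. Lengths are in mm, angles in rad, forces in N, time in s.
With the tool pointing down it reaches from about 300 to 1000 mm from the base axis. Payload 5.1 kg.
Tool frame: the origin (TCP) lies on the mounting face of the last link; the fingertips stand 190 mm ahead of it and the grasp point (between the pads) lies 171 mm ahead of it (grip_depth is the distance from the TCP to the grasp point, in mm); z points along the fingers, y is the line along which they close (so a half turn about z gives the same grasp; the last joint's range is limited). The gripper opens to 95 mm and grips with 3 to 60 N. Pads are 20 mm wide; open, the fingers measure 119 mm over their backs; the gripper's body (75 mm by 180 mm) begins 59 mm behind the grasp point.
Start: joints at [-1.224, 0.124, 1.65, -0, 1.367, -0.083], TCP at [270.816, -590.885, 404.756] pointing down, gripper open.
Joint ranges: [-2.61, 2.61], [-1.02, 2.33], [0.03, 2.71], [-1.35, 4.49], [0.32, 2.68], [-2.91, 2.91]. Speed limits (rad/s): [2.57, 2.57, 3.14, 3.14, 3.14, 3.14].

### API

Orientations are given as a unit quaternion [w, x, y, z].
In Python, from station import observe, grab_frame, camera_model, sign_off, grip_depth gives the robot as it stands.
- The arm moves only by the tool move_arm, never from a script. Its arguments are lists of equal length, an entry for each row: "offset": the shift along the tool's x, y, z in cm, a list of three; "rotation": the turn, a rotation vector about the tool's x, y, z in rad, a list of three; "gripper": the opening in per cent of the stroke, from 0 (shut) to 100 (fully open). In form: {"offset": [[dx, dy, dz], ...], "rotation": [[wx, wy, wz], ...], "gripper": [gripper, ...]}. A call has 1 to 8 rows; each row is the pose to reach, as a shift and turn from the pose commanded when the call began, along the tool's axes at that moment; what a row does not reach only later rows make up. A row lasts 1/10 s, in which the tool goes at most 50 mm and 8.59 degrees, less where a joint would pass 70% of its speed; a pose out of reach is approached as far as the arm can. A call with a gripper value outside its range is refused whole. The fingers move at their own pace and stop on an object; "grip_force" is the grip in N (left out, the last holds). Time passes only in rows, so rows that repeat a pose let the fingers close. It gives the time, the measured TCP pose, the force, the opening and the grip force at its end, in the units of the state.
- observe(): the state, without advancing time (a new reading comes with each control period).
- grab_frame(name): name is "scene" or "top" or "wrist"; returns the picture (400x640x3 uint8, blue, green, red); there is no depth.
- camera_model(name): a dict with "K" (3x3 intrinsics, pixels), "rvec" (rotation vector, rad) and "tvec" (3), from world to camera coordinates, as OpenCV has them. Camera axes: x right, y down, z forward; pixel columns grow to the right and rows downward; lengths in mm; the calibration is good to about 2 mm. A picture is of the moment at which its call begins: read the wrist's pose just before it. camera_model takes no time and is no camera call; for the wrist camera it gives the pose at the moment of the call.
- sign_off(): hands the job in; it is judged then, once.
The state is a dict: "time_s": time; "q": joint angles; "qd": joint speeds; "tau": joint torques, N m; "position": TCP position; "tcp_rot": TCP orientation; "contact_force": force on the tool from outside, world axes, zero at the start; "ft_torque": the same for the moment, N m; "opening": finger opening in mm; "finger_force": force on a finger pad.
Only numpy, scipy, OpenCV 4.12 (cv2) and the standard library are available. Lean on these libraries where they do the work, as an engineer would, in place of code of your own. Each camera call takes 0.05 s, during which the arm holds its last target. There are 200 camera calls.

### The job

Get the telescopic brush ready for the high shelf while its neck is still caught in the white wire rack: first swing the folded brush head out until it clicks straight, in line with the handle; then press the red button in, draw the handle back past the first stop to the second stop, and let the button spring out again so that the length is locked. Then take the handle by its green grip, clear of the button, lift the brush out of the rack and finish while still holding it, steady and level with the bristles down, about 10 cm or more above where it lay, straight and at full length. Leave the jars, tins, boxes and other things on the table where they stand.

Things in the scene. Friction and masses are not known exactly. Their poses are not given: they have to be found in the camera images.
- rack: White wire rack fixed to the table, base plate 400 x 80 x 10 mm. Origin: on the table under the head-end fork; x runs along the brush from head end to butt, y left of that, z up. Two U forks of 8 mm wire, open at the top: head-end fork at x = 0 (wire tops 112 mm high), handle fork at x = 310 mm (inner width 40 mm, tops 106 mm high), in which the handle slides along x. Brush lifts out straight up.
- brush: Brush handle, 300 mm long, lying level, its long axis 95 mm above the table (whole brush 0.43 kg). Origin: on the long axis at the handle's front (head) end, 35 mm from the head-end fork at the start; axes as the rack's, x towards the butt. Grey collar 34 mm wide (y), 36 mm tall, x = 0 to 45 mm; green ribbed grip 30 mm wide, 36 mm tall, to x = 300 mm. Red button on the collar's -y side.
- brush_head (a joint): Angle of the brush head about its upright hinge: 0 = straight (pointing along the rack's -x), positive = folded to the rack's -y side (1.57 = square to the handle); starts at 1.25 to 2.0. Light friction; a spring detent must be pushed over (hump from 0.85 to 0.4 rad, about 2 N at 110 mm from the hinge); below 0.4 it snaps to a hard stop at 0.
- brush_stem (a joint): How far the telescope is drawn out (m): 0 collapsed, first stop 0.080, second stop (hard end) 0.160. Each locks (1.5 mm play) unless the button is in; with it kept in it slides past the first stop against 3 N of friction (6 to 10 N pull with the rub in the forks); let out on the way it catches at the next stop. Neck and head stay in the fork as the handle is drawn along +x.
- brush_button (a joint): How far the red latch button is pressed (m): 0 out, latch freed from 0.0035, flush with the collar at 0.006. A spring pushes it out (3 N when out, 8 N at flush). It comes fully out only when the latch drops into one of the stops.
- button_face (a point): Middle of the red button's outer face: 24 mm long (x), 20 mm tall, on the collar's -y side, 22 mm from the handle's front end, level with the long axis; 6 mm proud, pressed towards +y. Squeezing the collar here from above, one finger on the button and one on the far (+y) side, presses it flush; 40 mm wide over the button. Rides with the handle.
- handle_hold (a point): Point on the long axis in the green grip, 80 mm from the handle's front end; 30 mm wide there. At the second stop it lies 275 mm along the rack's x from the head-end fork (35 mm before the handle fork), and the brush balances about 10 mm nearer the head than this point.
- head_hinge (a point): Hinge axis of the brush head (upright), 35 mm beyond the head-end fork (rack's -x), on the height of the long axis. The neck of the brush, between fork and hinge, has collars on both sides of the fork that hold it lengthwise with about 5 mm play each way. Drawn tight, a collar presses on the fork and can bind: ease the handle back about 5 mm before lifting out.
- head_mid (a point): Middle of the white brush head, 112 mm from the hinge axis, on the height of the long axis. The head is a plate 125 mm long, 44 mm wide (level), 14 mm thick, blue bristles 22 mm long below it; it ends 175 mm from the hinge. Its neck beside the hinge is 16 mm wide.
- sauce_jar: Bystander: jar of red sauce, 72 mm across, 115 mm tall; origin under its centre, on the table.
- pasta_jar: Bystander: clear storage jar with wooden lid, 84 mm across, 120 mm tall; origin under its centre.
- food_tin: Bystander: food tin with yellow label, 74 mm across, 105 mm tall; origin under its centre.
- spray_can: Bystander: orange spray can, 54 mm across, 165 mm tall; origin under its centre.
- wood_scrubber: Bystander: wooden hand brush, 120 x 48 x 44 mm, bristles down; origin under its centre.
- soap_box: Bystander: blue soap carton, 95 x 62 x 34 mm; origin under its centre.
- polish_tin: Bystander: flat polish tin, 76 mm across, 30 mm tall; origin under its centre.

How it is judged:
By the outcome, as a careful person would: the job done as asked, in the order asked, and still so for the second after the job is handed in, while the arm keeps its last pose, push and grip.
It also fails if it takes over 61 s, if anything falls off the work surface, if the arm or the gripper's body presses on something with over 40 N, if the wrist force passes 120 N, or if a joint passes its speed limit or range.

## Working session

There is one attempt and no reset: what is moved stays moved. The work goes in short steps, Python scripts to look and compute and a tool call to move; the robot and the scene stay as the last step left them, time stands still between calls to the robot, and variables do not carry over. Pictures are saved under pics/ and viewed, at most 10 in all, crops included, and the job is handed in when it is done.

Besides the shell and the picture viewer there is one more tool, called after ">>>" by a JSON object that holds its "method" and its "body", one argument or row to a line. move_arm: Moves the arm, as the interface text tells. Its arguments: {"type":"object","properties":{"offset":{"type":"array","items":{"type":"array","items":{"type":"number"}}},"rotation":{"type":"array","items":{"type":"array","items":{"type":"number"}}},"gripper":{"type":"array","items":{"type":"number"}},"grip_force":{"type":"number"}},"required":["offset","rotation","gripper"]}

```bash
mkdir -p pics; ls; python3 - <<'E'
from station import *
import cv2,numpy as np
s=observe();print({k:np.round(v,3) for k,v in s.items()},grip_depth)
a=grab_frame("top");b=grab_frame("scene")
cv2.imwrite("pics/top.png",a);cv2.imwrite("pics/scene.png",b)
for n in("top","scene"):
  m=camera_model(n);print(n,np.round(m["K"],1).tolist(),np.round(m["rvec"],3),np.round(m["tvec"],1))
E
```

```text
pics
{'time_s': np.float64(0.0), 'q': array([-1.224,  0.124,  1.652,  0.   ,  1.367, -0.083]), 'qd': array([ 0.001, -0.001,  0.001, -0.001,  0.001,  0.001]), 'tau': array([ 1.0000e-03, -4.1761e+01, -3.5993e+01,  7.7000e-02,  4.9000e-02,
       -0.0000e+00]), 'position': array([ 270.735, -590.654,  403.498]), 'tcp_rot': array([-0.001,  0.977,  0.213, -0.   ]), 'contact_force': array([-0.378, -0.78 , -0.795]), 'ft_torque': array([ 0.038,  0.053, -0.015]), 'finger_force': np.float64(0.0), 'opening': np.float64(95.058)} 171.3
top [[364.5, 0.0, 322.2], [0.0, 364.5, 199.2], [0.0, 0.0, 1.0]] [ 2.104 -2.162  0.186] [  45.1  562.6 1126.3]
scene [[437.2, 0.0, 325.3], [0.0, 437.2, 202.1], [0.0, 0.0, 1.0]] [ 2.08   1.551 -0.521] [-211.4 -358.3 1889.7]
```

View pics/top.png

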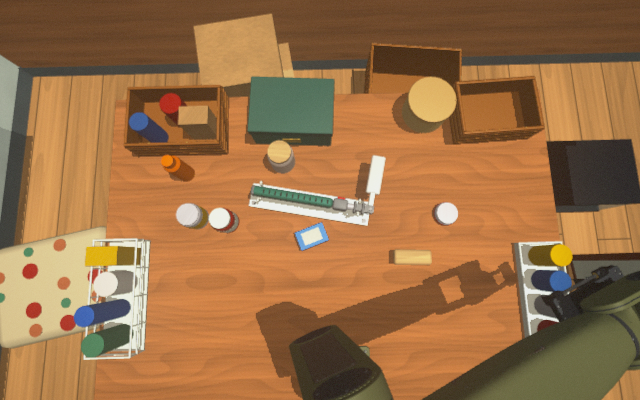

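View pics/scene.png

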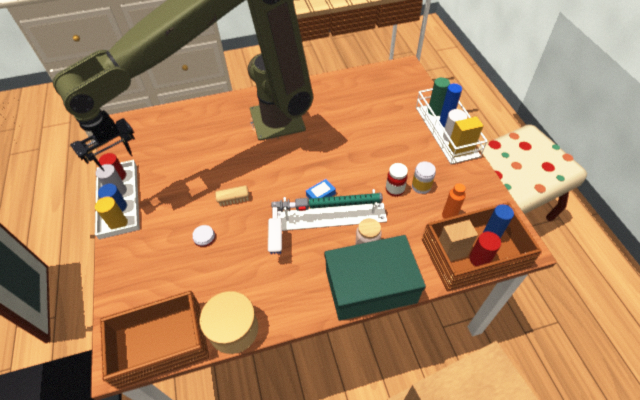

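Top view: the brush handle runs from the butt at (253,192) to the neck at about (370,209). The white head is folded up to (376,170). The pasta jar is at (280,155), near the butt. The soap box at (312,237) lies off the collar side away from the head.

```bash
cat > h.py <<'E'
from station import *
import cv2,numpy as np
from scipy.spatial.transform import Rotation as R
def cast(n,px,z,m=None):
    m=m or camera_model(n)
    Rm=cv2.Rodrigues(np.float64(m["rvec"]))[0];t=np.float64(m["tvec"]).ravel()
    p=cv2.undistortPoints(np.float64(px).reshape(-1,1,2),np.float64(m["K"]),None).reshape(-1,2)
    d=np.c_[p,np.ones(len(p))]@Rm;c=-Rm.T@t
    return c+d*((z-c[2])/d[:,2])[:,None]
def tcp():
    s=observe();q=s["tcp_rot"];return np.array(s["position"]),R.from_quat([q[1],q[2],q[3],q[0]])
E
python3 - <<'E'
from h import *
a=cv2.imread("pics/top.png");h=cv2.cvtColor(a,cv2.COLOR_BGR2HSV)
sub=np.zeros(a.shape[:2],bool);sub[140:235,240:400]=1
def rect(mask,z,name):
    cs,_=cv2.findContours((mask&sub).astype(np.uint8),0,2);c=max(cs,key=cv2.contourArea)
    r=cv2.minAreaRect(c);b=cv2.boxPoints(r);print(name,np.round(r[0],1),np.round(b).tolist());print(np.round(cast("top",b,z)).tolist(),np.round(cast("top",[r[0]],z)))
rect((h[...,0]>60)&(h[...,0]<95)&(h[...,1]>80),105,"green")
w=(h[...,2]>200)&(h[...,1]<40)
w2=w.copy();w2[196:]=0;rect(w2,102,"head")
rect(w&~w2,10,"base")
pts={"pasta":(280,157,60),"sauce":(223,220,60),"tin":(189,216,50),"soap":(312,237,20),"scrub":(412,257,20),"polish":(446,213,30),"spray":(178,167,80)}
for k,(u,v,z) in pts.items():print(k,np.round(cast("top",[(u,v)],z)))
m=(h[...,1]>150)&((h[...,0]<5)|(h[...,0]>174))&(h[...,2]>90)
m[:190]=0;m[:,:320]=0;m[225:]=0;m[:,385:]=0
y,x=np.nonzero(m);print("red",len(x),x.mean() if len(x) else 0,y.mean() if len(x) else 0)
cv2.imwrite("pics/c.png",cv2.resize(a[140:260,240:400],None,fx=5,fy=5,interpolation=cv2.INTER_CUBIC))
E
```

```text
green [309.3 198.5] [[287.0, 198.0], [288.0, 191.0], [332.0, 199.0], [331.0, 206.0]]
[[560.0, 139.0, 105.0], [581.0, 135.0, 105.0], [555.0, 0.0, 105.0], [533.0, 5.0, 105.0]] [[557.  70. 105.]]
head [375.1 175.8] [[366.0, 194.0], [372.0, 155.0], [385.0, 157.0], [378.0, 196.0]]
[[566.0, -104.0, 102.0], [690.0, -130.0, 102.0], [682.0, -169.0, 102.0], [559.0, -142.0, 102.0]] [[ 624. -136.  102.]]
base [308.6 209.6] [[249.0, 205.0], [250.0, 194.0], [369.0, 214.0], [367.0, 225.0]]
[[556.0, 274.0, 10.0], [594.0, 268.0, 10.0], [517.0, -123.0, 10.0], [480.0, -115.0, 10.0]] [[537.  76.  10.]]
pasta [[705. 163.  60.]]
sauce [[504. 345.  60.]]
tin [[521. 456.  50.]]
soap [[445.  66.  20.]]
scrub [[ 372. -254.   20.]]
polish [[ 510. -372.   30.]]
spray [[675. 486.  80.]]
red 8 340.875 197.625
```

View pics/c.png

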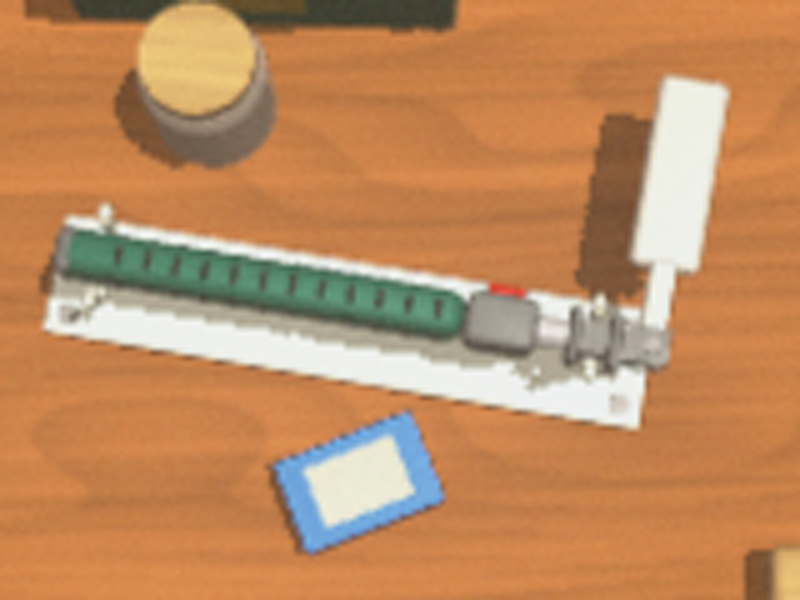

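The crop shows the red button on the far side of the collar, at full-image (341,198). The folded head is on the same side, roughly square to the handle, and the fork wires are at (360,200)/(358,214) and (261,183).

```bash
cat >> h.py <<'E'
def plan(pos,yaw=None,tip=True,verbose=True):
    """world fingertip target (mm), world yaw of tool y -> offset cm, rotvec in present tool frame"""
    p,r=tcp()
    tgt=np.array(pos,float)+([0,0,190] if tip else [0,0,0])
    if yaw is None: r2=r
    else:
        y=np.array([np.cos(yaw),np.sin(yaw),0]);z=np.array([0,0,-1.]);r2=R.from_matrix(np.c_[np.cross(y,z),y,z])
    d=r.inv().apply(tgt-p)/10;w=(r.inv()*r2).as_rotvec()
    if verbose: print("off",np.round(d,2),"rot",np.round(w,3),"n",max(np.linalg.norm(d)/5,np.linalg.norm(w)/.15))
    return d,w
E
python3 - <<'E'
from h import *
f=lambda u,v,z:cast("top",[(u,v)],z)[0]
g1=f(333.4,203.6,113);g2=f(252.4,190,113);print("grip front,butt",g1,g2,np.linalg.norm(g1-g2))
a=np.arctan2(*(g2-g1)[1::-1]);print("yaw",a)
for n,uv in {"hf far":(360,200.5),"hf near":(358,214),"bf far":(261,182.6)}.items():print(n,f(*uv,112 if n[0]=='h' else 106))
print("button",f(341.4,198,103))
xr=np.array([np.cos(a),np.sin(a),0]);yr=np.array([-xr[1],xr[0],0])
O=g1-80*xr;O[2]=0;print("O",O)
H=O-35*xr;hd=f(375.1,175.8,102)-H;print("head in rack",hd@xr,hd@yr,"ang",np.arctan2(-hd@yr,-hd@xr))
b=O+57*xr; plan([*b[:2],220],a-np.pi/2)
E
```

```text
grip front,butt [537.9527565   -3.42860425 113.        ] [586.77576559 242.62467135 113.        ] 250.85035509898464
yaw 1.3749160860992224
hf far [545.45352762 -84.7103041  112.        ]
hf near [504.24360173 -76.79823673 112.        ]
bf far [610.77508322 217.54386035 106.        ]
button [556.29575455 -28.92551904 103.        ]
O [522.38235507 -81.89874252   0.        ]
head in rack 1.4083284723562066 -109.89186684198467 ang 1.5836112094564583
off [ 47.41 -40.39  -0.56] rot [-0.002 -0.001 -0.945] n 12.457554253565474
```

```bash
cat >> h.py <<'E'
A=1.375;O=np.array([522.5,-81.5,0]);xr=np.array([np.cos(A),np.sin(A),0]);yr=np.array([-xr[1],xr[0],0])
def rk(x,y,z): return O+x*xr+y*yr+[0,0,z]
def inrack(p): d=np.array(p)-O;return np.round([d@xr,d@yr,d[2]],1)
E
python3 -c "
from h import *
plan(rk(20,-100,200),A-np.pi/2)"
```

```text
off [ 53.38 -31.56   1.43] rot [-0.002 -0.001 -0.945] n 12.406140056578872
```

>>> {"method": "move_arm", "body": {
  "offset": [
    [53.4,-31.6,1.4],
    [53.4,-31.6,1.4],
    [53.4,-31.6,1.4],
    [53.4,-31.6,1.4],
    [53.4,-31.6,1.4],
    [53.4,-31.6,1.4],
    [53.4,-31.6,1.4],
    [53.4,-31.6,1.4]
  ],
  "rotation": [
    [0,0,-0.945],
    [0,0,-0.945],
    [0,0,-0.945],
    [0,0,-0.945],
    [0,0,-0.945],
    [0,0,-0.945],
    [0,0,-0.945],
    [0,0,-0.945]
  ],
  "gripper": [0,0,0,0,0,0,0,0],
  "grip_force": 20
}}

```text
time_s: 0.9
position: [499.4, -260.4, 395.3]
tcp_rot: [-0.0, 0.773, 0.635, -0.0]
contact_force: [0.4, -0.3, 0.3]
opening: 36.7
finger_force: 0.0
```

```bash
python3 -c "
from h import *
plan(rk(20,-100,200),A-np.pi/2)"
```

```text
off [19.99  8.79  0.53] rot [-0.    -0.     0.001] n 4.36901110672354
```

>>> {"method": "move_arm", "body": {
  "offset": [
    [20,8.8,0.5],
    [20,8.8,0.5],
    [20,8.8,0.5],
    [20,8.8,0.5],
    [20,8.8,0.5],
    [20,8.8,0.5],
    [20,8.8,0.5],
    [20,8.8,0.5]
  ],
  "rotation": [
    [0,0,0],
    [0,0,0],
    [0,0,0],
    [0,0,0],
    [0,0,0],
    [0,0,0],
    [0,0,0],
    [0,0,0]
  ],
  "gripper": [0,0,0,0,0,0,0,0]
}}

```text
time_s: 1.7
position: [623.5, -84.6, 390.5]
tcp_rot: [-0.0, 0.773, 0.634, -0.0]
contact_force: [-0.6, -0.6, -0.6]
opening: 0.5
finger_force: 0.0
```

```bash
python3 -c "
from h import *
p,r=tcp();print(inrack(p))
m=camera_model('wrist');cv2.imwrite('pics/w1.png',grab_frame('wrist'));np.save('w1.npy',m,allow_pickle=True)
plan(rk(20,-110,78),A-np.pi/2)"
```

```text
[ 16.6 -99.6 390.5]
off [ 0.36  1.04 12.27] rot [-0.     0.    -0.002] n 2.4638440874149095
```

View pics/w1.png

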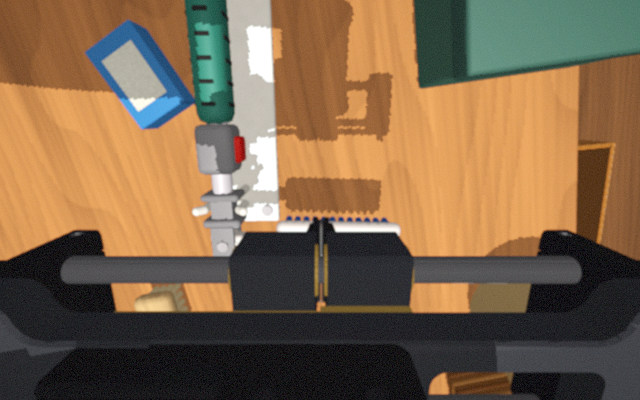

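Wrist view: collar at (218,150), red button at (239,149), head fork wires at about (199,212) and (243,212). The head's near edge is a line at y≈222, x 280 to 400, just ahead of the fingers.

```bash
python3 -c "
from h import *
m=np.load('w1.npy',allow_pickle=True).item()
for n,u,v,z in [('button',239,149,95),('collar',218,150,113),('grip end',212,121,113),('hf L',199,212,112),('hf R',243,212,112),('headedge',280,224,102),('headedge2',400,224,102),('grip far',208,5,113)]:
  print(n,inrack(cast('wrist',[(u,v)],z,m)[0]))"
```

```text
button [ 59.2 -22.4  95. ]
collar [ 60.1  -8.8 113. ]
grip end [ 84.9  -5.8 113. ]
hf L [  2.3  14.5 112. ]
hf R [  2.3 -26.7 112. ]
headedge [-13.3 -59.5 102. ]
headedge2 [ -13.4 -177.4  102. ]
grip far [173.4 -10.9 113. ]
```

>>> {"method": "move_arm", "body": {
  "offset": [
    [0.4,1,6],
    [0.4,1,12.2],
    [0.4,1,12.2],
    [0.4,1,12.2],
    [0.4,1,12.2]
  ],
  "rotation": [
    [0,0,0],
    [0,0,0],
    [0,0,0],
    [0,0,0],
    [0,0,0]
  ],
  "gripper": [0,0,0,0,0]
}}

```text
time_s: 2.25
position: [634.6, -82.4, 269.4]
tcp_rot: [0.0, 0.773, 0.634, 0.0]
contact_force: [0.7, -0.4, 0.7]
opening: 0.5
finger_force: 0.0
```

```bash
python3 -c "
from h import *
p,r=tcp();print(inrack(p),observe()['contact_force'])
for a in np.arange(1.5,-.11,-.1):
  u=np.array([-np.cos(a),-np.sin(a)]);n=np.array([np.sin(a),-np.cos(a)])
  c=np.array([-35,-3])+110*u+33*n
  print(round(a,2),np.round(plan(rk(*c,78),None,True,False)[0],1))
"
```

```text
[  20.9 -110.1  269.4] [ 0.74629501 -0.42679065  0.72954149]
1.5 [-3.1  0.5  0.1]
1.4 [-4.2  0.7  0.1]
1.3 [-5.4  0.8  0.1]
1.2 [-6.5  0.7  0.1]
1.1 [-7.6  0.6  0.1]
1.0 [-8.8  0.3  0.1]
0.9 [-9.8 -0.   0.1]
0.8 [-10.9  -0.5   0.1]
0.7 [-11.9  -1.1   0.1]
0.6 [-12.8  -1.8   0.1]
0.5 [-13.7  -2.5   0.1]
0.4 [-14.4  -3.4   0.1]
0.3 [-15.1  -4.3   0.1]
0.2 [-15.7  -5.3   0.1]
0.1 [-16.2  -6.3   0.1]
-0.0 [-16.6  -7.4   0.1]
-0.1 [-16.9  -8.5   0.1]
```

>>> {"method": "move_arm", "body": {
  "offset": [
    [-3.1,0.5,0],
    [-4.2,0.7,0],
    [-5.4,0.8,0],
    [-6.5,0.7,0],
    [-7.6,0.6,0],
    [-8.8,0.3,0],
    [-9.8,0,0],
    [-10.9,-0.5,0]
  ],
  "rotation": [
    [0,0,0],
    [0,0,0],
    [0,0,0],
    [0,0,0],
    [0,0,0],
    [0,0,0],
    [0,0,0],
    [0,0,0]
  ],
  "gripper": [0,0,0,0,0,0,0,0]
}}

```text
time_s: 3.05
position: [608.1, -187.8, 268.7]
tcp_rot: [-0.0, 0.773, 0.635, 0.0]
contact_force: [0.7, 1.4, 0.1]
opening: 0.3
finger_force: 0.7
```

>>> {"method": "move_arm", "body": {
  "offset": [
    [-1.0,-0.6,0],
    [-1.9,-1.3,0],
    [-2.8,-2.0,0],
    [-3.5,-2.9,0],
    [-4.2,-3.8,0],
    [-4.8,-4.8,0],
    [-5.3,-5.8,0],
    [-5.3,-5.8,0]
  ],
  "rotation": [
    [0,0,0],
    [0,0,0],
    [0,0,0],
    [0,0,0],
    [0,0,0],
    [0,0,0],
    [0,0,0],
    [0,0,0]
  ],
  "gripper": [0,0,0,0,0,0,0,0]
}}

```text
time_s: 3.85
position: [539.9, -228.2, 268.5]
tcp_rot: [-0.0, 0.773, 0.634, -0.0]
contact_force: [0.0, 0.0, 0.4]
opening: 0.5
finger_force: 0.0
```

```bash
python3 -c "
from h import *
p,r=tcp();print(inrack(p),observe()['contact_force'])
a=grab_frame('top');cv2.imwrite('pics/t2.png',cv2.resize(a[140:260,260:420],None,fx=5,fy=5))"
```

```text
[-140.5  -45.6  268.5] [0.04297603 0.01264587 0.36885641]
```

View pics/t2.png

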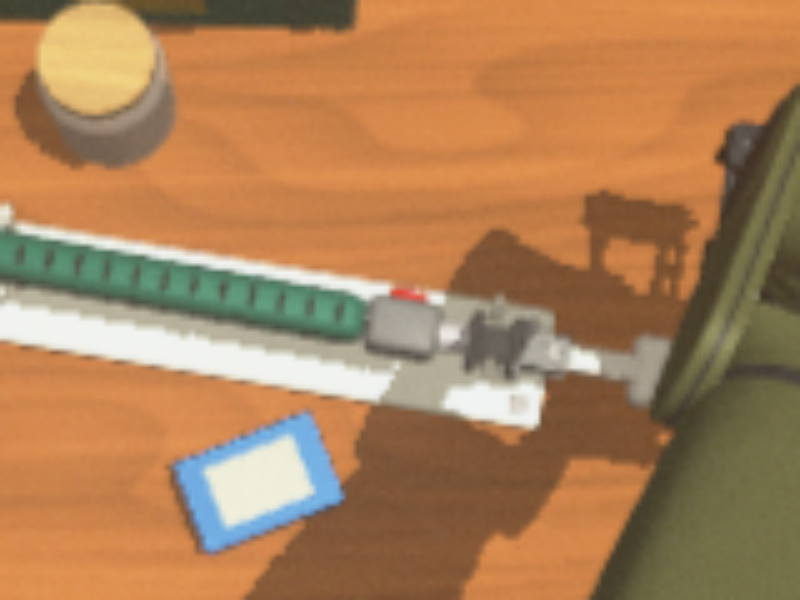

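The head now runs in line with the handle, from neck (580,355) to head (655,365) in the crop, and the contact force is zero, so it has snapped over. I'll push slightly further to confirm it is against the hard stop.

>>> {"method": "move_arm", "body": {
  "offset": [
    [0,-0.5,0],
    [0,-0.8,0],
    [0,-1.1,0],
    [0,-1.3,0]
  ],
  "rotation": [
    [0,0,0],
    [0,0,0],
    [0,0,0],
    [0,0,0]
  ],
  "gripper": [0,0,0,0]
}}

```text
time_s: 4.3
position: [528.4, -225.2, 268.7]
tcp_rot: [-0.0, 0.773, 0.635, 0.0]
contact_force: [0.2, 0.2, 0.0]
opening: 0.4
finger_force: 0.0
```

```bash
python3 -c "
from h import *
p,r=tcp();print(inrack(p),observe()['contact_force'])
plan(rk(-145,-75,77),None)
plan(rk(-60,-75,190),None)
plan(rk(40,-6,190),None)"
```

```text
[-139.8  -33.8  268.7] [0.18172288 0.20739173 0.01206894]
off [-0.52  4.12  0.17] rot [0. 0. 0.] n 0.8313427053380913
off [  7.98   4.12 -11.13] rot [0. 0. 0.] n 2.8601128561941307
off [ 17.98  -2.78 -11.13] rot [0. 0. 0.] n 4.265528995808536
```

>>> {"method": "move_arm", "body": {
  "offset": [
    [0,3,0],
    [0,4,-4],
    [0,4,-9],
    [4,4,-11.3],
    [9,1,-11.3],
    [14,-2,-11.3],
    [18,-2.8,-11.3],
    [18,-2.8,-11.3]
  ],
  "rotation": [
    [0,0,0],
    [0,0,0],
    [0,0,0],
    [0,0,0],
    [0,0,0],
    [0,0,0],
    [0,0,0],
    [0,0,0]
  ],
  "gripper": [0,0,0,10,40,70,85,85]
}}

```text
time_s: 5.1
position: [535.2, -39.5, 381.8]
tcp_rot: [-0.0, 0.771, 0.636, 0.001]
contact_force: [0.3, -0.6, -0.3]
opening: 35.2
finger_force: 0.0
```

```bash
python3 -c "
from h import *
p,r=tcp();print(inrack(p),observe()['contact_force'])
m=camera_model('wrist');a=grab_frame('wrist');cv2.imwrite('pics/w3.png',a);np.save('w3.npy',m,allow_pickle=True)
t=grab_frame('top');cv2.imwrite('pics/both.png',np.vstack([a[:300],cv2.resize(t[150:240,230:422],(640,300))]))
"
```

```text
[ 43.6  -4.3 381.8] [ 0.27652396 -0.55108271 -0.29610978]
```

View pics/both.png

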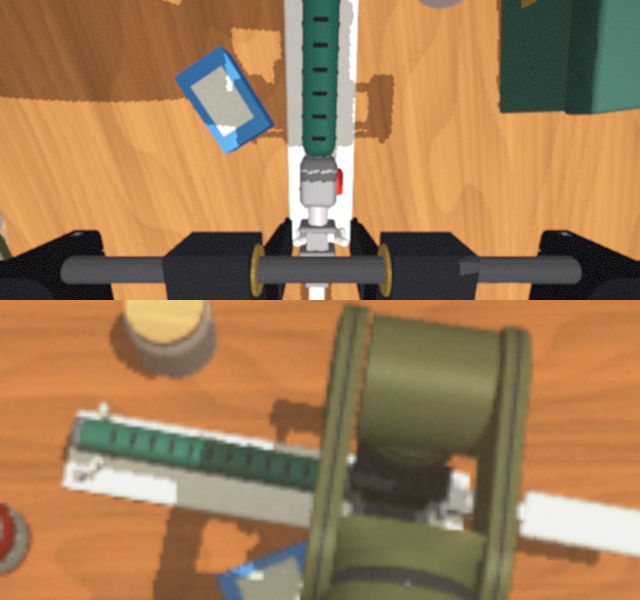

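The wrist view shows the grip centred near column 320, collar (319,182), red button (340,181) and fork wires (293,238)/(343,238). The top view shows the head straight.

```bash
python3 -c "
from h import *
m=np.load('w3.npy',allow_pickle=True).item()
for n,u,v,z in [('button',341,182,95),('collarL',301,182,113),('collarR',337,182,113),('grip end',318,156,113),('collar front',318,206,113),('hf L',295,238,112),('hf R',343,238,112),('grip far',320,5,113)]:
  print(n,inrack(cast('wrist',[(u,v)],z,m)[0]))
p,r=tcp();print(inrack(p),r.as_matrix().round(3))
plan(rk(58,-3,75),A-np.pi/2)"
```

```text
button [ 56.8 -23.3  95. ]
collarL [ 60.3  13.1 113. ]
collarR [ 60.5 -18.5 113. ]
grip end [ 83.2  -1.7 113. ]
collar front [ 38.5  -1.9 113. ]
hf L [  7.2  19.3 112. ]
hf R [  7.4 -25.1 112. ]
grip far [198.   -2.9 113. ]
[ 41.2  -5.6 381.9] [[ 0.192  0.981  0.   ]
 [ 0.981 -0.192 -0.   ]
 [-0.     0.001 -1.   ]]
off [ 1.68 -0.26 11.69] rot [0.001 0.    0.003] n 2.362454580871103
```

>>> {"method": "move_arm", "body": {
  "offset": [
    [1.8,-0.3,0],
    [1.8,-0.3,0],
    [1.8,-0.3,4],
    [1.8,-0.3,8],
    [1.8,-0.3,11.6],
    [1.8,-0.3,11.6],
    [1.8,-0.3,11.6]
  ],
  "rotation": [
    [0,0,0],
    [0,0,0],
    [0,0,0],
    [0,0,0],
    [0,0,0],
    [0,0,0],
    [0,0,0]
  ],
  "gripper": [85,85,85,85,85,85,85]
}}

```text
time_s: 5.9
position: [537.0, -26.4, 265.7]
tcp_rot: [-0.0, 0.773, 0.634, -0.001]
contact_force: [1.1, 0.5, 0.5]
opening: 81.0
finger_force: 0.0
```

>>> {"method": "move_arm", "body": {
  "offset": [
    [0,0,0],
    [0,0,0],
    [0,0,0],
    [0,0,0],
    [0,0,0],
    [0,0,0],
    [0,0,0],
    [0,0,0]
  ],
  "rotation": [
    [0,0,0],
    [0,0,0],
    [0,0,0],
    [0,0,0],
    [0,0,0],
    [0,0,0],
    [0,0,0],
    [0,0,0]
  ],
  "gripper": [0,0,0,0,0,0,0,0],
  "grip_force": 25
}}

```text
time_s: 6.7
position: [536.7, -25.1, 266.1]
tcp_rot: [-0.0, 0.773, 0.635, -0.0]
contact_force: [-1.3, -0.7, 3.5]
opening: 34.2
finger_force: 25.0
```

```bash
python3 -c "
from h import *
p,r=tcp();print(inrack(p),observe()['contact_force'],observe()['ft_torque'],observe()['opening'])"
```

```text
[ 58.1  -3.  266.1] [-1.25028674 -0.65494202  3.48553923] [0.08417644 0.24185741 0.07214571] 34.246101195525796
```

>>> {"method": "move_arm", "body": {
  "offset": [
    [1,0,0],
    [2,0,0],
    [3,0,0],
    [4,0,0],
    [5,0,0],
    [6,0,0],
    [7,0,0],
    [8,0,0]
  ],
  "rotation": [
    [0,0,0],
    [0,0,0],
    [0,0,0],
    [0,0,0],
    [0,0,0],
    [0,0,0],
    [0,0,0],
    [0,0,0]
  ],
  "gripper": [0,0,0,0,0,0,0,0]
}}

```text
time_s: 7.5
position: [552.6, 52.7, 266.1]
tcp_rot: [0.002, 0.773, 0.635, -0.001]
contact_force: [-0.8, -5.9, 3.5]
opening: 34.4
finger_force: 25.0
```

>>> {"method": "move_arm", "body": {
  "offset": [
    [1,0,0],
    [2,0,0],
    [3,0,0],
    [4,0,0],
    [5,0,0],
    [6,0,0],
    [7,0,0],
    [7.6,0,0]
  ],
  "rotation": [
    [0,0,0],
    [0,0,0],
    [0,0,0],
    [0,0,0],
    [0,0,0],
    [0,0,0],
    [0,0,0],
    [0,0,0]
  ],
  "gripper": [0,0,0,0,0,0,0,0]
}}

```text
time_s: 8.3
position: [567.4, 127.1, 266.1]
tcp_rot: [0.002, 0.773, 0.635, -0.001]
contact_force: [-1.6, -8.8, 4.7]
opening: 34.2
finger_force: 25.0
```

```bash
python3 -c "
from h import *
p,r=tcp();print(inrack(p),observe()['contact_force'],observe()['ft_torque'],observe()['opening'])"
```

```text
[213.4  -3.5 266.1] [-1.6446342  -8.75667122  4.67870022] [-1.43198579  0.14170735  0.08480364] 34.24600968955307
```

>>> {"method": "move_arm", "body": {
  "offset": [
    [0.2,0,0],
    [0.4,0,0],
    [0.6,0,0],
    [0.8,0,0],
    [0.8,0,0]
  ],
  "rotation": [
    [0,0,0],
    [0,0,0],
    [0,0,0],
    [0,0,0],
    [0,0,0]
  ],
  "gripper": [0,0,0,0,0]
}}

```text
time_s: 8.8
position: [568.9, 134.8, 266.1]
tcp_rot: [0.002, 0.773, 0.635, -0.001]
contact_force: [-0.7, -6.9, 3.6]
opening: 34.1
finger_force: 25.0
```

>>> {"method": "move_arm", "body": {
  "offset": [
    [0.2,0,0],
    [0.4,0,0],
    [0.6,0,0],
    [0.6,0,0]
  ],
  "rotation": [
    [0,0,0],
    [0,0,0],
    [0,0,0],
    [0,0,0]
  ],
  "gripper": [0,0,0,0]
}}

```text
time_s: 9.2
position: [570.0, 139.6, 266.0]
tcp_rot: [0.003, 0.773, 0.635, -0.003]
contact_force: [-2.3, -13.1, 5.2]
opening: 33.8
finger_force: 25.0
```

>>> {"method": "move_arm", "body": {
  "offset": [
    [0.2,0,0],
    [0.3,0,0],
    [0.3,0,0]
  ],
  "rotation": [
    [0,0,0],
    [0,0,0],
    [0,0,0]
  ],
  "gripper": [0,0,0]
}}

```text
time_s: 9.5
position: [570.5, 141.6, 265.7]
tcp_rot: [0.003, 0.773, 0.635, -0.004]
contact_force: [-1.2, -19.1, 1.7]
opening: 34.1
finger_force: 24.9
```

The pull force has climbed to 19 N at 170 mm of travel, so it's at the hard end. Releasing the button.

>>> {"method": "move_arm", "body": {
  "offset": [
    [0,0,0],
    [0,0,0],
    [0,0,0],
    [0,0,0],
    [0,0,0],
    [0,0,0],
    [0,0,-6],
    [0,0,-11]
  ],
  "rotation": [
    [0,0,0],
    [0,0,0],
    [0,0,0],
    [0,0,0],
    [0,0,0],
    [0,0,0],
    [0,0,0],
    [0,0,0]
  ],
  "gripper": [80,80,80,80,80,80,80,80]
}}

```text
time_s: 10.3
position: [569.7, 144.6, 364.4]
tcp_rot: [-0.001, 0.773, 0.635, -0.002]
contact_force: [0.9, 0.7, 0.4]
opening: 75.8
finger_force: 0.0
```

>>> {"method": "move_arm", "body": {
  "offset": [
    [0,0,0],
    [0,0,0]
  ],
  "rotation": [
    [0,0,0],
    [0,0,0]
  ],
  "gripper": [80,80]
}}

```text
time_s: 10.5
position: [570.8, 144.7, 368.0]
tcp_rot: [0.001, 0.773, 0.635, 0.002]
contact_force: [0.0, -0.1, -0.7]
opening: 76.5
finger_force: 0.0
```

```bash
python3 -c "
from h import *
p,r=tcp();print(inrack(p),observe()['contact_force'])
m=camera_model('wrist');a=grab_frame('wrist');np.save('w4.npy',m,allow_pickle=True)
cv2.imwrite('pics/w4.png',a[:300])
plan(rk(275,-3,75),A-np.pi/2)
"
```

```text
[231.3  -3.3 368. ] [ 0.04133977 -0.14231432 -0.72541299]
off [ 4.39  0.02 10.07] rot [ 0. -0. -0.] n 2.196355523470591
```

View pics/w4.png

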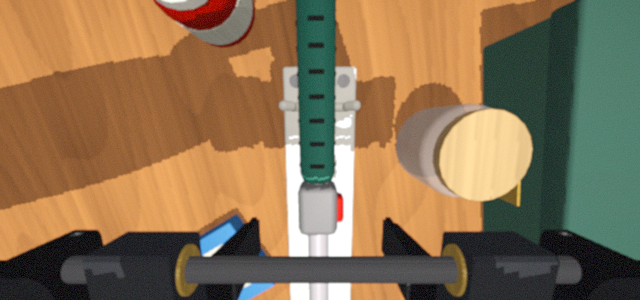

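Collar now at (318,208), grip starts at row 182, handle fork wires at (283,104)/(355,105), red button's outer face at about (343,207).

```bash
python3 -c "
from h import *
m=np.load('w4.npy',allow_pickle=True).item()
for n,u,v,z in [('button face',343,207,95),('button face hi',343,207,103),('collarR',336,207,113),('collarL',300,207,113),('collar front',318,234,113),('grip start',317,182,113),('fL',287,104,106),('fR',355,105,106),('gripfar',317,5,113)]:
  print(n,inrack(cast('wrist',[(u,v)],z,m)[0]))
a=cv2.imread('pics/w4.png');h=cv2.cvtColor(a,cv2.COLOR_BGR2HSV)
k=(h[...,1]>180)&((h[...,0]<6)|(h[...,0]>174));k[:180]=0;y,x=np.nonzero(k);print(x.min(),x.max(),y.min(),y.max())"
```

```text
button face [224.  -24.8  95. ]
button face hi [226.4 -24.1 103. ]
collarR [229.4 -17.3 113. ]
collarL [229.4  13.2 113. ]
collar front [205.  -2. 113.]
grip start [251.   -1.3 113. ]
fL [313.2  22.6 106. ]
fR [312.5 -31.8 106. ]
gripfar [381.   -1.5 113. ]
2 633 195 295
```

>>> {"method": "move_arm", "body": {
  "offset": [
    [4.4,-0.1,0],
    [4.4,-0.1,4],
    [4.4,-0.1,8],
    [4.4,-0.1,10],
    [4.4,-0.1,10],
    [4.4,-0.1,10]
  ],
  "rotation": [
    [0,0,0],
    [0,0,0],
    [0,0,0],
    [0,0,0],
    [0,0,0],
    [0,0,0]
  ],
  "gripper": [80,80,80,80,80,80]
}}

```text
time_s: 11.15
position: [577.5, 187.8, 264.2]
tcp_rot: [-0.001, 0.773, 0.635, -0.001]
contact_force: [0.3, -0.3, 0.6]
opening: 76.4
finger_force: 0.0
```

>>> {"method": "move_arm", "body": {
  "offset": [
    [0,0,0],
    [0,0,0],
    [0,0,0],
    [0,0,0],
    [0,0,0],
    [0,0,0],
    [0,0,0],
    [0,0,0]
  ],
  "rotation": [
    [0,0,0],
    [0,0,0],
    [0,0,0],
    [0,0,0],
    [0,0,0],
    [0,0,0],
    [0,0,0],
    [0,0,0]
  ],
  "gripper": [0,0,0,0,0,0,0,0],
  "grip_force": 45
}}

```text
time_s: 11.95
position: [577.8, 187.9, 265.9]
tcp_rot: [-0.0, 0.773, 0.634, -0.0]
contact_force: [-3.3, -1.0, 1.9]
opening: 30.0
finger_force: 45.0
```

>>> {"method": "move_arm", "body": {
  "offset": [
    [-0.2,0,0],
    [-0.4,0,0],
    [-0.6,0,0],
    [-0.6,0,0]
  ],
  "rotation": [
    [0,0,0],
    [0,0,0],
    [0,0,0],
    [0,0,0]
  ],
  "gripper": [0,0,0,0]
}}

```text
time_s: 12.35
position: [577.0, 181.8, 265.9]
tcp_rot: [0.0, 0.773, 0.634, 0.0]
contact_force: [1.0, 3.3, -0.3]
opening: 29.5
finger_force: 45.0
```

```bash
python3 -c "
from h import *
p,r=tcp();print(inrack(p),observe()['contact_force'],observe()['ft_torque'],observe()['opening'])"
```

```text
[268.9  -2.2 265.9] [ 0.95105441  3.26181058 -0.28883149] [ 0.33761584 -0.19723671 -0.00765555] 29.496814203336957
```

>>> {"method": "move_arm", "body": {
  "offset": [
    [0,0,-0.5],
    [0,0,-1],
    [0,0,-1.5],
    [0,0,-2],
    [0,0,-2.5],
    [0,0,-3],
    [0,0,-3],
    [0,0,-3]
  ],
  "rotation": [
    [0,0,0],
    [0,0,0],
    [0,0,0],
    [0,0,0],
    [0,0,0],
    [0,0,0],
    [0,0,0],
    [0,0,0]
  ],
  "gripper": [0,0,0,0,0,0,0,0]
}}

```text
time_s: 13.15
position: [576.8, 182.0, 296.0]
tcp_rot: [0.0, 0.773, 0.635, 0.0]
contact_force: [0.2, 0.2, -4.7]
opening: 29.8
finger_force: 45.0
```

Force is about −4.7 N vertically, which matches the brush's weight, so nothing is binding. Lifting on.

>>> {"method": "move_arm", "body": {
  "offset": [
    [0,0,-1.5],
    [0,0,-3],
    [0,0,-4.5],
    [0,0,-6],
    [0,0,-7.5],
    [0,0,-9],
    [0,0,-10.5],
    [0,0,-11.5]
  ],
  "rotation": [
    [0,0,0],
    [0,0,0],
    [0,0,0],
    [0,0,0],
    [0,0,0],
    [0,0,0],
    [0,0,0],
    [0,0,0]
  ],
  "gripper": [0,0,0,0,0,0,0,0]
}}

```text
time_s: 13.95
position: [577.0, 182.0, 412.8]
tcp_rot: [0.0, 0.773, 0.635, 0.001]
contact_force: [0.3, 0.8, -3.7]
opening: 29.9
finger_force: 45.0
```

>>> {"method": "move_arm", "body": {
  "offset": [
    [0,0,0],
    [0,0,0],
    [0,0,0],
    [0,0,0],
    [0,0,0],
    [0,0,0],
    [0,0,0],
    [0,0,0]
  ],
  "rotation": [
    [0,0,0],
    [0,0,0],
    [0,0,0],
    [0,0,0],
    [0,0,0],
    [0,0,0],
    [0,0,0],
    [0,0,0]
  ],
  "gripper": [0,0,0,0,0,0,0,0]
}}

```text
time_s: 14.75
position: [576.8, 182.0, 410.7]
tcp_rot: [-0.0, 0.773, 0.635, -0.0]
contact_force: [0.2, -0.1, -2.9]
opening: 29.7
finger_force: 45.0
```

```bash
python3 -c "
from h import *
p,r=tcp();s=observe();print(inrack(p),s['contact_force'],s['ft_torque'],s['opening'])
a=grab_frame('scene');t=grab_frame('top')
cv2.imwrite('pics/f.png',np.vstack([cv2.resize(a[130:270,180:480],(640,299)),cv2.resize(t[130:250,200:456],(640,300))]))"
```

```text
[269.   -2.1 410.7] [ 0.16896628 -0.1164671  -2.88376428] [-0.08162505 -0.05262784 -0.02397646] 29.746574495896624
```

View pics/f.png

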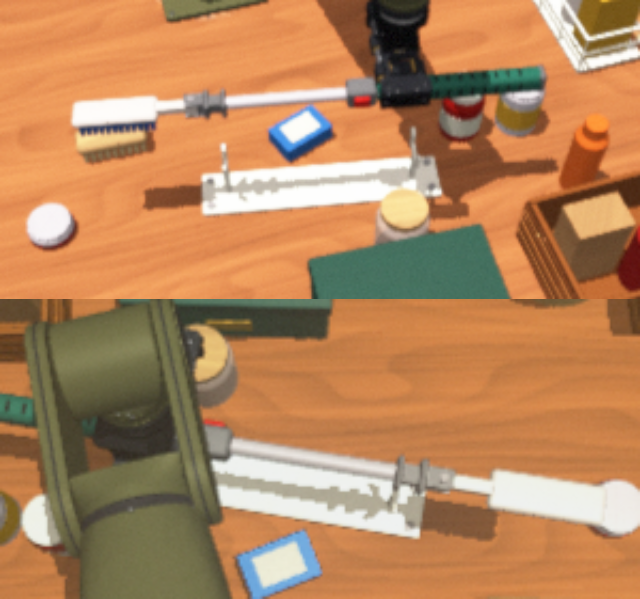

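The picture shows the brush out of the rack, straight from head (115,115) to grip end (540,80), level, bristles down and fully extended. The red button is out and the other objects are where they stood.

```bash
python3 -c "
from station import *
print(sign_off())"
```

```text
the job is handed in; nothing more can be done
None
```

The job is handed in: the brush head was swung straight, the handle drawn to the second stop with the button sprung back out, and the arm is holding the brush by the green grip, level with bristles down, about 14 cm above where it lay.

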